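# Dipper off its hook and under the soap pump

### The job

The plaster moulds are due a coat of mould soap. Ease the larger flat-bottomed dipper up and off its hook without wrenching it, stand it upright on the table with its cup under the spout of the pump bottle, and let go of it; then press the pump head firmly but without ramming it, all the way down to its stop, and let it rise again. Leave the other hanging things on their hooks and everything else on the table where it is, do not drop the dipper, and do not work the pump before the cup is under the spout.

Things in the scene. Friction and masses are not known exactly. Their poses are not given: they have to be found in the camera images.
- dipper: Larger dipper, 0.15-0.27 kg: flat-bottomed steel cup at the foot of an upright wooden handle, 253 mm tall in all. Origin: on the hook's centre line while it hangs, 11 mm below the handle's top. z up, x from handle to cup; cup axis at x = +3 mm. Hangs upright, free to swing, on any of the three hooks, handle towards the robot, foot 28 mm up. Standing upright, its origin is 242 mm up.
- dipper_head (a point): In the head of the larger dipper's handle, 10 mm below the dipper's origin. The head is 29 mm wide (along y), 12 mm thick (x), flat-sided from z = +4 to -45 mm. Through it along x goes the hanging slot, 17 mm wide, 35 mm tall: its peaked top rests on the hook, its floor is at z = -29.5. Below the head a neck slants to the straight handle, 22 mm wide, at x = -32, z = -95 to -234 mm.
- dipper_mouth (a point): Centre of the larger dipper's open rim: x = +3, z = -180 mm of the dipper. The cup is 60 mm across outside, 55 inside, 62 mm tall.
- dipper_base (a point): Centre of the underside of the larger dipper's cup: x = +3, z = -242 mm of the dipper; at height 0 when it stands on the table.
- rack: Fixed wooden rack 420 mm wide. Origin on the table below the hooks; x points away from the robot, y along the rack. A wire shelf, underside 391 mm up, from x = +6 to +85 mm, hinders reaching straight down. Uprights 24 mm square at x = +47, y = +-190 mm. A bar 20 mm thick at x = +47 mm, 254 to 286 mm up, carries three hooks at y = -120, 0 and +120 mm.
- hook_mid (a point): Seat of the middle hook, 270 mm up (x = 0 of the rack; all hooks alike). A level 9 mm steel rod pointing to -x. 20 mm out from the seat its end turns up, 9 mm thick, its top 16.5 mm over the rod's centre line: lift a handle 12 to 25 mm straight up (18 is best), then draw it 40 mm out along the rod. Less and it catches on the end, more and the slot floor meets the rod.
- small_dipper: Bystander hanging on another hook: like the larger dipper, with a flat-bottomed steel cup only 40 mm across and 42 mm tall. Origin (on its hook) and axes as for the larger dipper; cup axis at x = +5 mm.
- ladle: Bystander hanging on the remaining hook: the same handle with a round-bottomed steel bowl 60 mm across and 34 mm deep. Origin (on its hook) and axes as for the larger dipper.
- bottle: Pump bottle, loose, white plastic, 62 mm across, body 85 mm tall, 0.18 to 0.36 kg, standing on the table. Origin: centre of its underside, z up; the spout points along -x of the bottle, roughly towards the robot.
- pump_top (a point): Centre of the flat round top of the pump head, 32 mm across, 157 mm above the table when up; on the bottle's axis.
- spout (a point): Mouth of the pump's spout: 72 mm from the bottle's axis and 132 mm above the table when the head is up (it moves with the head). The spout is a 10 mm tube from the head to here; the space below it, in front of the bottle, is free.
- pump (a joint): How far the pump head is pressed down: 0 up, 0.018 m at its stop. Its spring pushes back with 4 N at the top and 11 N at the stop, where the head stops dead; it rises by itself when let go.
- jar: Bystander: small white screw-top jar, 54 mm across, 85 mm tall, close behind the pump bottle. Origin at the centre of its underside.
- mould: Bystander: terracotta press mould, 105 by 85 by 34 mm, behind the pump bottle. Origin at the centre of its underside.
- medallion: Bystander: grey clay medallion, 64 mm across, 9 mm thick, lying under the rack. Origin at the centre of its underside.
- mould_front: Bystander: terracotta press mould, 105 by 85 by 34 mm, nearer the robot. Origin at the centre of its underside.
- knife: Bystander: spatula with a wooden handle, 200 mm long, lying on the table along its x axis, nearer the robot.
There are look-alikes about, which are no part of the job. Leave any green look-alike of the dipper alone.

How it is judged:
By the outcome, as a careful person would: the job done as asked, in the order asked, and still so for the second after the job is handed in, with the robot touching nothing.
It also fails if it takes over 69 s, if anything falls off the work surface, if the arm or the gripper's body presses on something with over 40 N, if the wrist force passes 120 N, or if a joint passes its speed limit or range.

### The arm

A 7-joint arm with a two-finger parallel gripper is mounted at the origin on the work surface. World frame = base frame: x ahead of the robot, y to its left, z up, the work surface at z = 0. Lengths are in m, angles in rad, forces in N, time in s.
With the tool pointing down it reaches from about 0.425 to 0.875 m from the base axis. Payload 8.4 kg.
Tool frame: the origin (TCP) lies on the centre line of the jaws, within the pads' length; the fingertips stand 11 mm ahead of it and the grasp point (between the pads) lies 8 mm behind it (bot.finger_overhang is the distance from the TCP to the fingertips, in m); z points along the fingers, y is the line along which they close (so a half turn about z gives the same grasp; the last joint's range is limited). The gripper opens to 87 mm and grips with 3 to 60 N. Pads are 19 mm wide; open, the fingers measure 117 mm over their backs; the gripper's body (75 mm by 190 mm) begins 51 mm behind the grasp point.
Start: joints at [-1.391, 0.333, 0.04, 1.465, -0.013, 1.343, -0.059], TCP at [0.179, 0.625, 0.234] pointing down, gripper open.
Joint ranges: [-2.58, 2.58], [-0.38, 2.09], [-1.3, 1.39], [0.25, 2.4], [-1.5, 4.64], [0.08, 2.09], [-2.65, 2.65]. Speed limits (rad/s): [2.22, 2.22, 2.79, 2.79, 3.14, 3.14, 3.14].

### API

Orientations are given as a 3x3 rotation matrix whose columns are the frame's x, y, z axes.
In Python, from cell import bot, optics, search_frame gives the robot as it stands. The module is installed in compiled form; this text tells all that it offers.
- The arm moves only by the tool play_rows, never from a script. Its arguments are lists of equal length, an entry for each row: "linear": the shift along the world's x, y, z as a fraction of full scale, a list of three; "delta_rot": the turn, a rotation vector about the world's x, y, z as a fraction of full scale, a list of three; "grip": the finger opening in mm, from 0 to 87. A call has 1 to 12 rows; each row shifts and turns the commanded pose from where the row before left it; what a row does not reach is not made up. Full scale, the value 1, is 30 mm for a shift and 0.12 rad for a turn. A row lasts 1/12 s, in which the tool goes at most 41.7 mm and 7.16 degrees, less where a joint would pass 70% of its speed; a pose out of reach is approached as far as the arm can. A call with a number of a shift or a turn outside -1 to 1 is refused whole. A call with a gripper value outside its range is refused whole. The fingers move at their own pace and stop on an object; the grip force is fixed at half the most. Time passes only in rows, so rows that do not move let the fingers close. It gives the time, the measured TCP pose, the force, the opening and the grip force at its end, in the units of the state.
- bot.sense(): the state, without advancing time (a new reading comes with each control period).
- optics.camera(name): name is "side" or "top" or "wrist"; returns the picture (384x512x3 uint8, red, green, blue); there is no depth.
- optics.camera_info(name): a dict with "vfov" (degrees; the focal length in pixels is half the picture's height over the tangent of half this angle, whatever the lens; pixels are square), "cx", "cy" (the principal point, pixels), "view" (4x4, takes a point from world to camera coordinates). Camera axes: x right, y down, z forward; pixel columns grow to the right and rows downward; lengths in m; the calibration is good to about 2 mm. A picture is of the moment at which its call begins: read the wrist's pose just before it. camera_info takes no time and is no camera call; for the wrist camera it gives the pose at the moment of the call.
- bot.close_job(): hands the job in; it is judged then, once.
Trained networks look in the newest picture that a camera, given by its name, has taken for a name from the list of things; names that differ only in an ending like _2 or _b are one class to them, and where a whole thing is asked for, a point or a joint stands for the part that bears it (a point fixed in the world has none). Each returns a list of dicts, best first, with "p" (0 to 1); they miss things now and then, are a little off and sometimes report something else, mostly with a low value. They report only what shows in the picture. A call takes as long as a camera call. They do not tell look-alikes from the thing itself.
- search_frame(camera, label): "extent" ([left, top, right, bottom] in pixels, round what is visible of it).
The state is a dict: "t": time; "joints": joint angles; "joint_vel": joint speeds; "joint_torque": joint torques, N m; "tool_pos": TCP position; "ee_rot": TCP orientation; "wrist_force": force on the tool from outside, world axes, zero at the start; "wrist_torque": the same for the moment, N m; "finger_gap": finger opening in m; "grasp_force": force on a finger pad.
Only numpy, scipy, OpenCV 4.12 (cv2) and the standard library are available. Lean on these libraries where they do the work, as an engineer would, in place of code of your own. Each camera call takes 0.05 s, during which the arm holds its last target. There are 200 camera calls.

## Working session

There is one attempt and no reset: what is moved stays moved. The work goes in short steps, Python scripts to look and compute and a tool call to move; the robot and the scene stay as the last step left them, time stands still between calls to the robot, and variables do not carry over. Pictures are saved under pics/ and viewed, at most 10 in all, crops included, and the job is handed in when it is done.

Besides the shell and the picture viewer there is one more tool, called after ">>>" as name(argument=value, ...), one argument or row to a line, values as JSON. play_rows: Moves the arm, as the interface text tells. Shift numbers are shares of 30 mm and turn numbers shares of 0.12 rad, none past 1 either way. Its arguments: {"type":"object","properties":{"linear":{"type":"array","items":{"type":"array","items":{"type":"number"}}},"delta_rot":{"type":"array","items":{"type":"array","items":{"type":"number"}}},"grip":{"type":"array","items":{"type":"number"}}},"required":["linear","delta_rot","grip"]}

```bash
mkdir -p pics; cat > h.py <<'E'
from cell import bot, optics, search_frame
import numpy as np, cv2
def K(n):
    i=optics.camera_info(n); f=192/np.tan(np.radians(i["vfov"])/2); return f,i["cx"],i["cy"],np.array(i["view"])
def proj(n,p):
    f,cx,cy,V=K(n); c=V@np.r_[p,1]; return np.array([cx+f*c[0]/c[2],cy+f*c[1]/c[2]])
def ray(n,u,v):
    f,cx,cy,V=K(n); d=V[:3,:3].T@np.array([(u-cx)/f,(v-cy)/f,1]); return -V[:3,:3].T@V[:3,3],d/np.linalg.norm(d)
def at_z(n,u,v,z):
    o,d=ray(n,u,v); return o+d*(z-o[2])/d[2]
def save(n,f,crop=None,s=1):
    im=optics.camera(n)
    if crop: l,t,r,b=crop; im=im[t:b,l:r]
    cv2.imwrite("pics/"+f,cv2.resize(im[:,:,::-1],None,fx=s,fy=s,interpolation=cv2.INTER_CUBIC))
E
python3 - <<'E'
from h import *
np.set_printoptions(precision=3,suppress=True)
A=optics.camera("side");B=optics.camera("top")
cv2.imwrite("pics/a.png",np.hstack([cv2.resize(A,(800,600))[:,:,::-1]]));cv2.imwrite("pics/b.png",cv2.resize(B,(800,600))[:,:,::-1])
for n in("side","top"):
    print(n,optics.camera_info(n))
    for l in("dipper","small_dipper","ladle","bottle","pump_top","spout","rack","dipper_mouth","dipper_head","jar","hook_mid"):
        print(l,[(np.round(x["extent"]).astype(int).tolist(),round(x["p"],2)) for x in search_frame(n,l)[:4]])
print(bot.sense())
E
```

```text
side {'vfov': 48.48358537194717, 'cx': 249.55219909095544, 'cy': 191.7694241840449, 'view': array([[-0.95 , -0.312, -0.002,  0.54 ],
       [-0.191,  0.589, -0.785,  0.267],
       [ 0.246, -0.746, -0.619,  1.126],
       [ 0.   ,  0.   ,  0.   ,  1.   ]])}
dipper [([269, 111, 286, 184], 0.97), ([199, 147, 213, 189], 0.74)]
small_dipper [([255, 126, 271, 199], 0.7)]
ladle [([235, 151, 255, 221], 0.82), ([308, 169, 360, 202], 0.46)]
bottle [([183, 246, 224, 298], 0.6)]
pump_top [([186, 244, 218, 264], 0.6)]
spout [([190, 246, 222, 267], 0.61)]
rack [([195, 46, 290, 248], 0.74), ([187, 247, 221, 266], 0.51)]
dipper_mouth [([270, 112, 284, 181], 0.77), ([199, 144, 209, 190], 0.56)]
dipper_head [([201, 149, 216, 190], 0.61), ([271, 114, 286, 183], 0.57), ([196, 46, 290, 248], 0.18)]
jar [([180, 238, 202, 267], 0.75)]
hook_mid [([194, 45, 291, 246], 0.74), ([308, 169, 360, 201], 0.69), ([132, 258, 184, 304], 0.51)]
top {'vfov': 42.79236936739942, 'cx': 254.94817228920206, 'cy': 190.30934235687704, 'view': array([[ 0.028, -1.   ,  0.002, -0.049],
       [-0.985, -0.028, -0.17 ,  0.583],
  
[... 544 characters left out ...]
 206], 0.93), ([324, 100, 346, 142], 0.61)]
jar [([190, 139, 212, 163], 0.86)]
hook_mid [([236, 102, 442, 214], 0.73), ([344, 175, 381, 209], 0.69)]
{'t': 1.2, 'joints': array([-1.391,  0.333,  0.04 ,  1.465, -0.013,  1.343, -0.058]), 'joint_vel': array([-0.   ,  0.   ,  0.001, -0.001,  0.   ,  0.001,  0.   ]), 'joint_torque': array([ -0.001, -65.614,   1.333, -40.405,  -0.06 ,   0.035,  -0.   ]), 'tool_pos': array([0.179, 0.625, 0.234]), 'ee_rot': array([[-0.961,  0.275, -0.   ],
       [ 0.275,  0.961, -0.   ],
       [ 0.   , -0.   , -1.   ]]), 'wrist_force': array([0.157, 0.15 , 0.232]), 'wrist_torque': array([-0.   ,  0.024,  0.016]), 'grasp_force': 0.0, 'finger_gap': 0.086967274208686}
```

View pics/a.png

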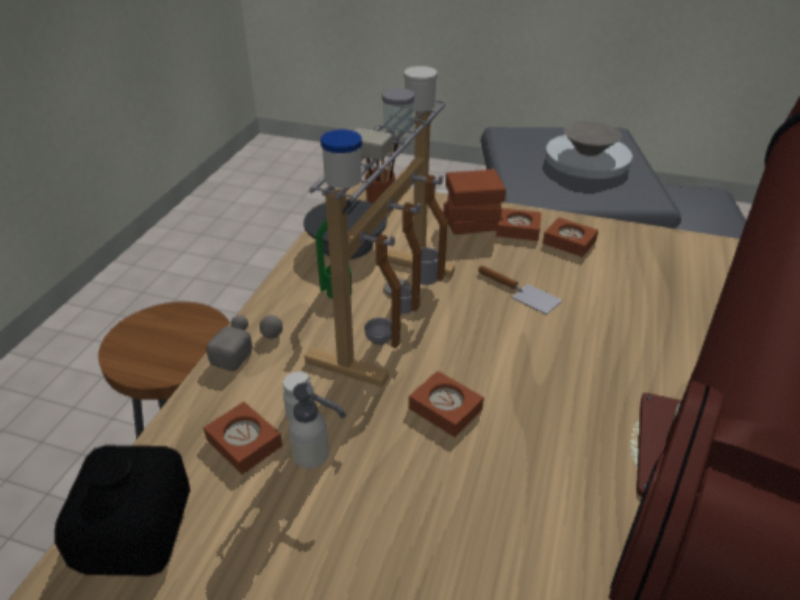

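View pics/b.png

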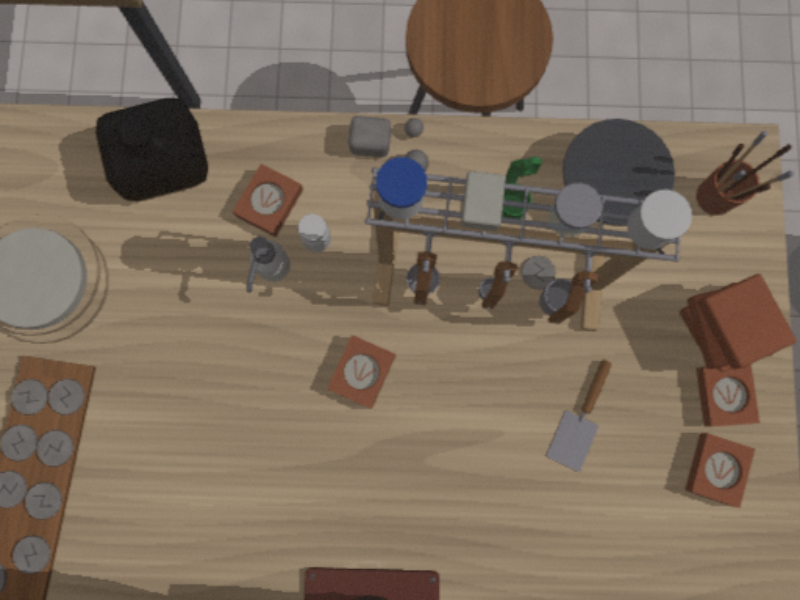

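```bash
python3 - <<'E'
from h import *
A=optics.camera("side");B=optics.camera("top")
a=A[100:235,190:300]; b=B[95:220,225:445]
a=cv2.resize(a,None,fx=2.55,fy=2.55,interpolation=cv2.INTER_CUBIC);b=cv2.resize(b,None,fx=2.3,fy=2.3,interpolation=cv2.INTER_CUBIC)
a=cv2.resize(A[100:235,190:300],(440,540),interpolation=cv2.INTER_CUBIC)
b=cv2.resize(B[140:220,255:345+50],(350*1,200),interpolation=cv2.INTER_CUBIC)
c=cv2.resize(B[95:220,225:445],(350,199),interpolation=cv2.INTER_CUBIC)
o=np.zeros((540,795,3),np.uint8);o[:,:440]=a;o[:200,445:]=b;o[210:409,445:]=c
cv2.imwrite("pics/c.png",o[:,:,::-1])
E
```

```text
(no output)
```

View pics/c.png

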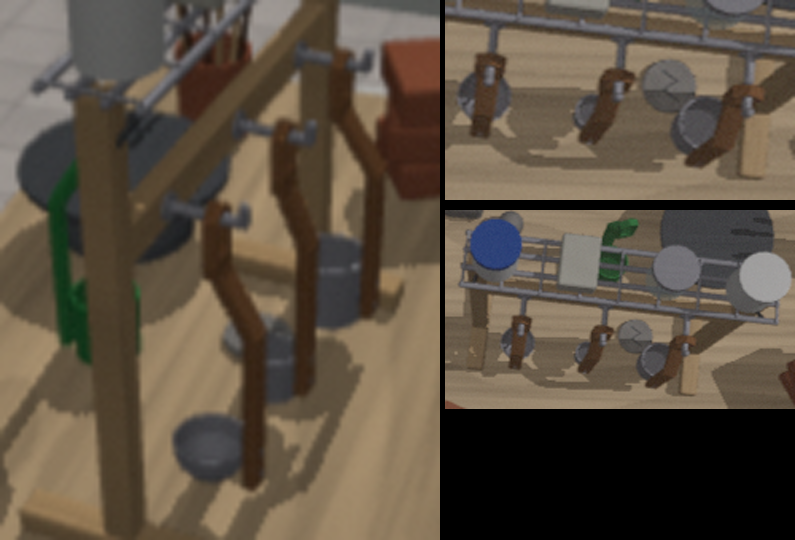

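```bash
cat >> h.py <<'E'
def tri(obs):
    A=np.zeros((3,3));b=np.zeros(3)
    for n,u,v in obs:
        o,d=ray(n,u,v);P=np.eye(3)-np.outer(d,d);A+=P;b+=P@o
    x=np.linalg.solve(A,b); return x,[np.round(proj(n,x)-[u,v],1).tolist() for n,u,v in obs]
np.set_printoptions(precision=3,suppress=True)
E
python3 - <<'E'
from h import *
for nm,t,s in(("hookL",(272.6,167.2),(250.8,152)),("hookM",(324.6,176),(266.7,132.5)),("hookR",(375,180),(281.7,115)),
  ("pump",(167.7,156.8),(194,249.6)),("spout",(160,185),(219.5,263.7)),("spout2",(159,184.5),(220,266))):
    print(nm,*tri([("top",*t),("side",*s)]))
for p in((235.5,142),(434,165),(240,109),(435,137.5)): print("shelf",at_z("top",*p,.394))
print("pumpz",at_z("top",167.7,156.8,.157),at_z("side",194,249.6,.157),"sp",at_z("top",159.5,185,.132),at_z("side",219.5,264,.132))
E
```

```text
hookL [ 0.594 -0.073  0.279] [[0.4, 2.7], [-2.2, -0.6]]
hookM [ 0.581 -0.193  0.274] [[0.2, 1.3], [-1.0, -0.2]]
hookR [ 0.571 -0.309  0.275] [[0.4, 3.0], [-2.2, -0.5]]
pump [0.648 0.196 0.148] [[0.1, 0.4], [-0.4, -0.1]]
spout [0.575 0.213 0.14 ] [[0.1, 0.4], [-0.5, -0.1]]
spout2 [0.575 0.216 0.136] [[0.2, 1.2], [-1.3, -0.3]]
shelf [0.626 0.01  0.394]
shelf [ 0.589 -0.402  0.394]
shelf [0.698 0.003 0.394]
shelf [ 0.648 -0.406  0.394]
pumpz [0.647 0.194 0.157] [0.643 0.204 0.157] sp [0.577 0.216 0.132] [0.576 0.207 0.132]
```

>>> play_rows(
  linear=[
    [0.67,-0.62,0.5],
    [0.67,-0.62,0.5],
    [0.67,-0.62,0.5],
    [0.67,-0.62,0.5],
    [0.67,-0.62,0.5],
    [0.67,-0.62,0.5],
    [0.67,-0.62,0.5],
    [0.67,-0.62,0.5],
    [0.67,-0.62,0.5],
    [0.67,-0.62,0.5],
    [0.67,-0.62,0.5],
    [0.67,-0.62,0.5],
  ],
  delta_rot=[
    [0,0,0.13],
    [0,0,0.13],
    [0,0,0.13],
    [0,0,0.13],
    [0,0,0.13],
    [0,0,0.13],
    [0,0,0.13],
    [0,0,0.13],
    [0,0,0.13],
    [0,0,0.13],
    [0,0,0.13],
    [0,0,0.13],
  ],
  grip=[60,60,60,60,60,60,60,60,60,60,60,60],
)

```text
t: 2.3
tool_pos: [0.4209, 0.4005, 0.4145]
ee_rot: [[-0.996, 0.091, 0.0], [0.091, 0.996, 0.0], [-0.0, 0.0, -1.0]]
wrist_force: [-0.2, 0.6, 0.0]
finger_gap: 0.06
grasp_force: 0.0
```

>>> play_rows(
  linear=[
    [0.2,-0.97,0],
    [0.2,-0.97,0],
    [0.2,-0.97,0],
    [0.2,-0.97,0],
    [0.2,-0.97,0],
    [0.2,-0.97,0],
    [0.2,-0.97,0],
    [0.2,-0.97,0],
    [0.2,-0.97,0],
    [0.2,-0.97,0],
    [0.2,-0.97,0],
    [0.2,-0.97,0],
  ],
  delta_rot=[
    [0,0,0],
    [0,0,0],
    [0,0,0],
    [0,0,0],
    [0,0,0],
    [0,0,0],
    [0,0,0],
    [0,0,0],
    [0,0,0],
    [0,0,0],
    [0,0,0],
    [0,0,0],
  ],
  grip=[60,60,60,60,60,60,60,60,60,60,60,60],
)

```text
t: 3.3
tool_pos: [0.4921, 0.0509, 0.4138]
ee_rot: [[-0.996, 0.092, 0.001], [0.092, 0.996, 0.001], [-0.0, 0.001, -1.0]]
wrist_force: [-0.2, 0.1, -0.5]
finger_gap: 0.0598
grasp_force: 0.0
```

>>> play_rows(
  linear=[
    [-0.05,-0.95,0],
    [-0.05,-0.95,0],
    [-0.05,-0.95,0],
    [-0.05,-0.95,0],
    [-0.05,-0.95,0],
    [-0.05,-0.95,0],
    [-0.05,-0.95,0],
    [-0.05,-0.95,0],
    [-0.05,-0.95,0],
    [-0.05,-0.95,0],
    [-0.05,-0.95,0],
    [-0.05,-0.95,0],
  ],
  delta_rot=[
    [0,0,0],
    [0,0,0],
    [0,0,0],
    [0,0,0],
    [0,0,0],
    [0,0,0],
    [0,0,0],
    [0,0,0],
    [0,0,0],
    [0,0,0],
    [0,0,0],
    [0,0,0],
  ],
  grip=[60,60,60,60,60,60,60,60,60,60,60,60],
)

```text
t: 4.3
tool_pos: [0.4738, -0.2908, 0.4139]
ee_rot: [[-0.996, 0.091, 0.001], [0.091, 0.996, 0.0], [-0.001, 0.0, -1.0]]
wrist_force: [0.7, 0.2, 0.1]
finger_gap: 0.0601
grasp_force: 0.0
```

>>> play_rows(
  linear=[
    [0,-0.05,-0.2],
    [0,-0.05,-0.2],
    [0,-0.05,-0.2],
    [0,-0.05,-0.2],
    [0,-0.05,-0.2],
    [0,-0.05,-0.2],
    [0,-0.05,-0.2],
    [0,-0.05,-0.2],
    [0,0,0],
  ],
  delta_rot=[
    [-0.075,-0.815,0],
    [-0.075,-0.815,0],
    [-0.075,-0.815,0],
    [-0.075,-0.815,0],
    [-0.075,-0.815,0],
    [-0.075,-0.815,0],
    [-0.075,-0.815,0],
    [-0.075,-0.815,0],
    [0,0,0],
  ],
  grip=[60,60,60,60,60,60,60,60,60],
)

```text
t: 5.05
tool_pos: [0.4709, -0.3003, 0.3693]
ee_rot: [[-0.767, 0.09, 0.635], [0.074, 0.996, -0.051], [-0.637, 0.008, -0.771]]
wrist_force: [-0.9, -0.8, -1.1]
finger_gap: 0.0599
grasp_force: 0.0
```

```bash
python3 - <<'E'
from h import *
print(bot.sense()["joints"])
save("wrist","d.png",None,1.5)
for p in ((0.590,-0.3145,.281),(0.59,-.3145,.241),(0.571,-.3127,.2865)): print(proj("wrist",p)*1.5)
for l in("dipper","dipper_head","small_dipper"): print(l,[(np.round(x["extent"]).tolist(),round(x["p"],2)) for x in search_frame("wrist",l)[:4]])
E
```

```text
[ 0.059 -0.379  0.516  2.002 -0.184  0.868  2.156]
[371.072 329.088]
[371.15  285.383]
[370.938 321.665]
dipper [([276.0, 140.0, 312.0, 248.0], 0.92), ([232.0, 62.0, 272.0, 224.0], 0.74)]
dipper_head [([279.0, 138.0, 312.0, 250.0], 0.92), ([231.0, 64.0, 269.0, 221.0], 0.73)]
small_dipper [([315.0, 72.0, 369.0, 221.0], 0.73)]
```

View pics/d.png

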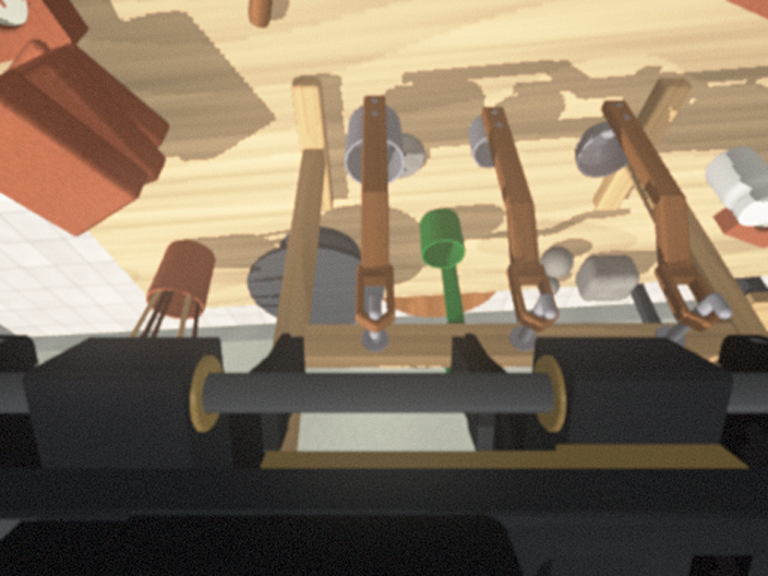

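>>> play_rows(
  linear=[
    [0.72,-0.08,-0.5],
    [0.72,-0.08,-0.5],
    [0.72,-0.08,-0.5],
    [0.48,-0.04,-0.58],
    [0,0,0],
  ],
  delta_rot=[
    [0,0,0],
    [0,0,0],
    [0,0,0],
    [0,0,0],
    [0,0,0],
  ],
  grip=[60,60,60,60,60],
)

```text
t: 5.67
tool_pos: [0.5574, -0.3009, 0.3057]
ee_rot: [[-0.773, 0.073, 0.63], [0.06, 0.997, -0.042], [-0.632, 0.005, -0.775]]
wrist_force: [-1.5, 0.5, -1.5]
finger_gap: 0.0597
grasp_force: 0.0
```

```bash
python3 - <<'E'
from h import *
print(bot.sense()["joints"])
save("wrist","e.png",None,1.5)
for p in ((0.590,-0.312,.281),(0.59,-.312,.241),(0.571,-.3102,.2865)): print(proj("wrist",p)*1.5)
E
```

```text
[-0.073 -0.167  0.624  1.989 -0.336  0.705  2.263]
[362.401 350.925]
[363.518 285.079]
[361.894 341.39 ]
```

View pics/e.png

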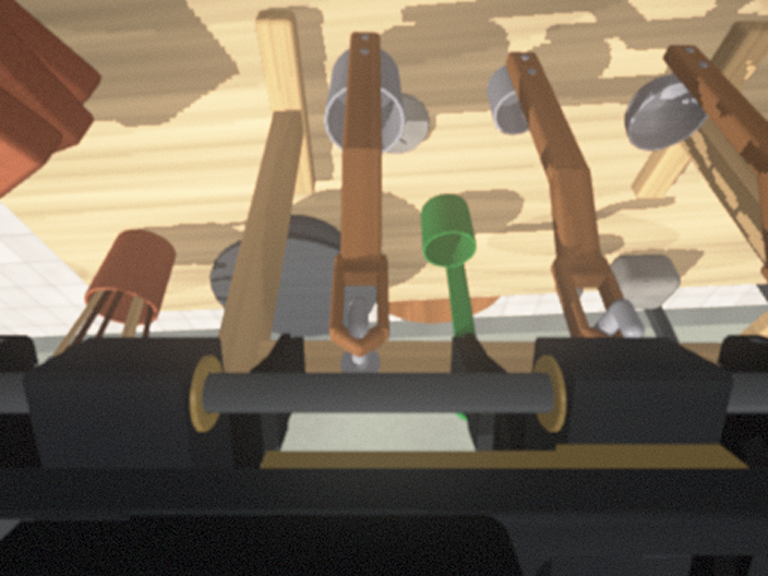

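>>> play_rows(
  linear=[
    [0.2,-0.19,-0.35],
    [0.2,-0.19,-0.35],
    [0.38,0,-0.5],
    [0.38,0,-0.5],
    [0,0,0],
  ],
  delta_rot=[
    [0,0,0],
    [0,0,0],
    [0,0,0],
    [0,0,0],
    [0,0,0],
  ],
  grip=[60,60,60,60,60],
)

```text
t: 6.13
tool_pos: [0.5906, -0.3137, 0.2566]
ee_rot: [[-0.771, 0.076, 0.632], [0.063, 0.997, -0.044], [-0.634, 0.006, -0.773]]
wrist_force: [-0.5, 1.2, -0.7]
finger_gap: 0.0601
grasp_force: 0.0
```

```bash
python3 - <<'E'
from h import *
s=bot.sense();print(s["joints"],s["tool_pos"],s["wrist_force"])
a=optics.camera("wrist");b=optics.camera("side")[80:200,230:330]
o=np.zeros((384,790,3),np.uint8);o[:,:512]=a;o[:324,520:]=cv2.resize(b,(270,324),interpolation=cv2.INTER_CUBIC)
cv2.imwrite("pics/f.png",o[:,:,::-1])
E
```

```text
[-0.117 -0.026  0.711  1.995 -0.547  0.626  2.451] [ 0.591 -0.314  0.257] [-0.475  1.234 -0.668]
```

View pics/f.png

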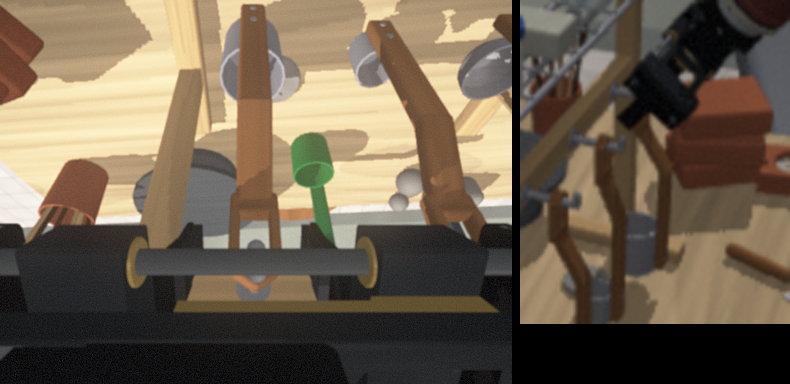

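>>> play_rows(
  linear=[
    [0,0,0],
    [0,0,0],
    [0,0,0],
    [0,0,0],
    [0,0,0],
    [0,0,0],
  ],
  delta_rot=[
    [0,0,0],
    [0,0,0],
    [0,0,0],
    [0,0,0],
    [0,0,0],
    [0,0,0],
  ],
  grip=[45,36,32,24,20,20],
)

```text
t: 6.73
tool_pos: [0.5894, -0.3139, 0.2582]
ee_rot: [[-0.769, 0.077, 0.634], [0.065, 0.997, -0.043], [-0.636, 0.009, -0.772]]
wrist_force: [-5.8, 14.0, 6.4]
finger_gap: 0.0297
grasp_force: 28.8
```

>>> play_rows(
  linear=[
    [0,0.05,0.05],
    [0,0,0.05],
    [0,0,0],
  ],
  delta_rot=[
    [0,0,0],
    [0,0,0],
    [0,0,0],
  ],
  grip=[20,20,20],
)

```text
t: 6.98
tool_pos: [0.5886, -0.3156, 0.2613]
ee_rot: [[-0.769, 0.082, 0.634], [0.067, 0.997, -0.048], [-0.636, 0.006, -0.772]]
wrist_force: [-0.3, 0.5, -1.0]
finger_gap: 0.0289
grasp_force: 29.3
```

>>> play_rows(
  linear=[
    [0,0.02,0.12],
    [0,0.02,0.12],
    [0,0.02,0.12],
    [0,0,0.1],
    [0,0,0],
  ],
  delta_rot=[
    [0,0,0],
    [0,0,0],
    [0,0,0],
    [0,0,0],
    [0,0,0],
  ],
  grip=[20,20,20,20,20],
)

```text
t: 7.4
tool_pos: [0.5891, -0.3138, 0.276]
ee_rot: [[-0.768, 0.082, 0.635], [0.066, 0.997, -0.048], [-0.637, 0.005, -0.771]]
wrist_force: [0.2, 0.1, -2.1]
finger_gap: 0.0288
grasp_force: 29.3
```

```bash
python3 - <<'E'
from h import *
s=bot.sense();print(s["joints"],s["tool_pos"],s["wrist_force"])
a=optics.camera("wrist");b=optics.camera("side")[80:200,230:330]
o=np.zeros((384,790,3),np.uint8);o[:,:512]=a;o[:324,520:]=cv2.resize(b,(270,324),interpolation=cv2.INTER_CUBIC)
cv2.imwrite("pics/g.png",o[:,:,::-1])
E
```

```text
[-0.112 -0.055  0.695  1.976 -0.486  0.647  2.387] [ 0.589 -0.314  0.276] [ 0.234  0.11  -2.062]
```

View pics/g.png

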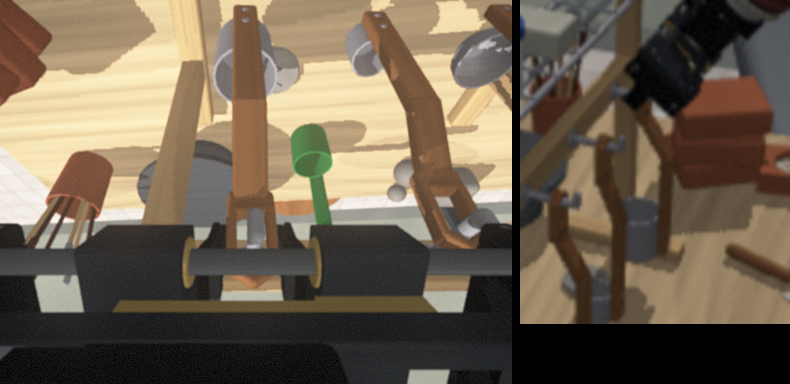

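>>> play_rows(
  linear=[
    [-0.3,0.03,0],
    [-0.3,0.03,0],
    [-0.3,0.03,0],
  ],
  delta_rot=[
    [0,0,0],
    [0,0,0],
    [0,0,0],
  ],
  grip=[20,20,20],
)

```text
t: 7.75
tool_pos: [0.5606, -0.3107, 0.2743]
ee_rot: [[-0.769, 0.082, 0.634], [0.067, 0.997, -0.047], [-0.635, 0.006, -0.772]]
wrist_force: [0.2, -0.6, -1.3]
finger_gap: 0.0289
grasp_force: 29.3
```

>>> play_rows(
  linear=[
    [-0.4,0.04,0.06],
    [-0.4,0.04,0.0],
    [-0.5,0.04,0],
    [-0.7,0.06,0],
    [-0.7,0.06,0],
    [0,0,0],
  ],
  delta_rot=[
    [0,0,0],
    [0,0,0],
    [0,0,0],
    [0,0,0],
    [0,0,0],
    [0,0,0],
  ],
  grip=[20,20,20,20,20,20],
)

```text
t: 8.25
tool_pos: [0.477, -0.3042, 0.2763]
ee_rot: [[-0.768, 0.084, 0.635], [0.069, 0.996, -0.048], [-0.636, 0.008, -0.771]]
wrist_force: [-0.6, -0.5, -2.4]
finger_gap: 0.0289
grasp_force: 29.6
```

```bash
python3 - <<'E'
from h import *
s=bot.sense();print(s["joints"],s["tool_pos"],s["wrist_force"],s["finger_gap"])
E
```

```text
[-0.002 -0.318  0.624  2.142 -0.275  0.685  2.301] [ 0.477 -0.304  0.276] [-0.636 -0.456 -2.397] 0.028900181133366325
```

```bash
python3 - <<'E'
from h import *
for u,v in((361,372),(352,337),(395,352),(371,407),(330,388)): print(at_z("top",u/1.5625,v/1.5625,.034))
for n in("top","side"): print([(np.round(x["extent"]).tolist(),round(x["p"],2)) for l in("mould_front","bottle","jar") for x in search_frame(n,l)[:3]])
E
```

```text
[0.452 0.03  0.034]
[0.514 0.048 0.034]
[ 0.489 -0.029  0.034]
[0.392 0.01  0.034]
[0.423 0.083 0.034]
[([208.0, 216.0, 251.0, 261.0], 0.75), ([157.0, 153.0, 172.0, 187.0], 0.32), ([157.0, 151.0, 182.0, 186.0], 0.78), ([208.0, 213.0, 250.0, 264.0], 0.69), ([342.0, 173.0, 385.0, 208.0], 0.6), ([190.0, 139.0, 210.0, 162.0], 0.55)]
[([260.0, 235.0, 307.0, 279.0], 0.75), ([310.0, 169.0, 356.0, 202.0], 0.3), ([186.0, 244.0, 224.0, 299.0], 0.75), ([196.0, 45.0, 289.0, 248.0], 0.71), ([177.0, 238.0, 202.0, 268.0], 0.57)]
```

>>> play_rows(
  linear=[
    [0,0.3,0.3],
    [0,0.6,0.3],
    [0,0.8,0.2],
    [0.02,0.9,0.2],
    [0.02,0.9,0.2],
    [0.02,0.9,0.1],
    [0.02,0.9,0],
    [0.02,0.9,0],
    [0.02,0.9,0],
    [0.02,0.9,0],
    [0.02,0.9,0],
    [0.02,0.9,0],
  ],
  delta_rot=[
    [0,0,-0.04],
    [0,0,-0.04],
    [0,0,-0.04],
    [0,0,-0.04],
    [0,0,-0.04],
    [0,0,-0.04],
    [0,0,-0.04],
    [0,0,-0.04],
    [0,0,-0.04],
    [0,0,-0.04],
    [0,0,-0.04],
    [0,0,-0.04],
  ],
  grip=[20,20,20,20,20,20,20,20,20,20,20,20],
)

```text
t: 9.55
tool_pos: [0.5288, -0.0725, 0.3033]
ee_rot: [[-0.778, 0.123, 0.616], [0.106, 0.992, -0.064], [-0.619, 0.015, -0.785]]
wrist_force: [-0.4, 0.4, -2.3]
finger_gap: 0.0288
grasp_force: 29.7
```

```bash
python3 - <<'E'
from h import *
s=bot.sense();print(s["joints"],s["tool_pos"],s["wrist_force"],s["finger_gap"])
E
```

```text
[ 0.282 -0.379 -0.199  2.174 -0.085  0.673  1.562] [ 0.529 -0.073  0.303] [-0.407  0.367 -2.289] 0.028807039056220323
```

>>> play_rows(
  linear=[
    [0,0.4,0],
    [0,0.7,0],
    [0,0.9,0],
    [0.1,0.9,0],
    [0,0.9,0],
    [-0.1,0.9,0],
    [-0.1,0.9,0],
    [-0.1,0.7,0],
    [-0.1,0.5,0],
    [0,0.3,0],
    [0,0,0],
  ],
  delta_rot=[
    [0,0,0],
    [0,0,0],
    [0,0,0],
    [0,0,0],
    [0,0,0],
    [0,0,-0.1],
    [0,0,-0.1],
    [0,0,-0.1],
    [0,0,-0.1],
    [0,0,0],
    [0,0,0],
  ],
  grip=[20,20,20,20,20,20,20,20,20,20,20],
)

```text
t: 10.47
tool_pos: [0.5221, 0.1424, 0.3028]
ee_rot: [[-0.774, 0.165, 0.611], [0.139, 0.986, -0.09], [-0.618, 0.015, -0.786]]
wrist_force: [-0.7, -0.3, 0.1]
finger_gap: 0.0288
grasp_force: 29.7
```

```bash
python3 - <<'E'
from h import *
s=bot.sense();print(s["joints"],s["tool_pos"],s["wrist_force"],s["finger_gap"])
save("side","i.png",(140,130,340,330),3)
E
```

```text
[ 0.16  -0.324 -0.641  2.093  0.278  0.785  0.746] [0.522 0.142 0.303] [-0.674 -0.261  0.059] 0.028837720024009694
```

View pics/i.png

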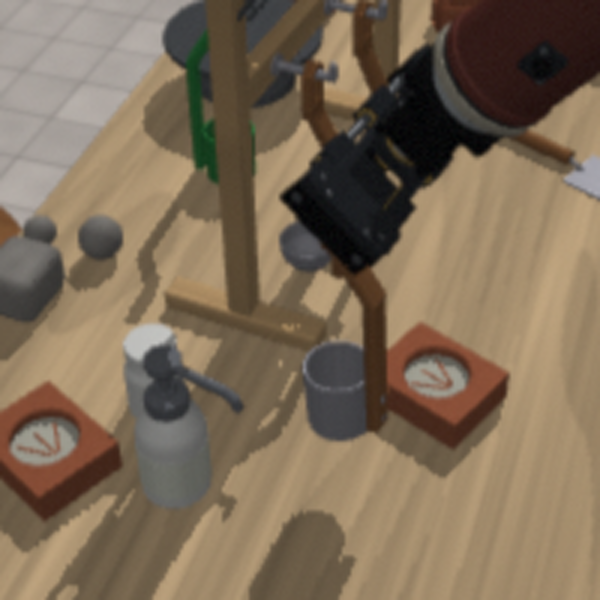

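```bash
python3 - <<'E'
from h import *
p=bot.sense()["tool_pos"]
print("pred mouth",proj("side",p+[.003,-.0005,-.1675]),"obs 252.7 252.7; at z",at_z("side",252.7,252.7,p[2]-.1675))
c=p+[.003,-.0005,-.1675]
print("rim ell",[np.round(proj("side",c+.03*np.array(d)),1).tolist() for d in((1,0,0),(-1,0,0),(0,1,0),(0,-1,0))])
print("base",proj("side",p+[.003,0,-.2295]))
print("spout pred",proj("side",(.576,.213,.132)),"obs",at_z("side",219.3,265,.132))
print([ (np.round(x["extent"]).tolist(),round(x["p"],2)) for x in search_frame("side","dipper")[:3]])
E
```

```text
pred mouth [248.212 248.813] obs 252.7 252.7; at z [0.51  0.149 0.135]
rim ell [[236.9, 246.1], [259.7, 251.5], [244.4, 257.2], [251.9, 240.7]]
base [248.255 265.752]
spout pred [218.663 265.81 ] obs [0.575 0.21  0.132]
[([200.0, 145.0, 212.0, 189.0], 0.63), ([243.0, 220.0, 270.0, 280.0], 0.56), ([233.0, 153.0, 249.0, 221.0], 0.28)]
```

>>> play_rows(
  linear=[
    [0,0,-0.3],
    [0,0,-0.4],
    [0,0,-0.4],
    [0,0,-0.4],
    [0.2,0.3,0],
    [0.3,0.43,0],
    [0.3,0.43,0],
    [0.3,0.43,0],
    [0.3,0.43,0],
    [0.1,0.15,0],
    [0,0,0],
  ],
  delta_rot=[
    [-0.01,-0.05,0],
    [-0.01,-0.05,0],
    [-0.01,-0.05,0],
    [-0.01,-0.05,0],
    [0,0,0],
    [0,0,0],
    [0,0,0],
    [0,0,0],
    [0,0,0],
    [0,0,0],
    [0,0,0],
  ],
  grip=[20,20,20,20,20,20,20,20,20,20,20],
)

```text
t: 11.48
tool_pos: [0.5673, 0.2044, 0.2568]
ee_rot: [[-0.759, 0.169, 0.628], [0.139, 0.986, -0.096], [-0.636, 0.014, -0.772]]
wrist_force: [0.5, -0.3, -0.7]
finger_gap: 0.0284
grasp_force: 29.7
```

```bash
python3 - <<'E'
from h import *
s=bot.sense();print(s["joints"],s["tool_pos"],s["wrist_force"],s["finger_gap"])
p=s["tool_pos"]
a=optics.camera("side")[220:320,170:270];b=optics.camera("top")[130:230,110:210]
o=np.zeros((400,805,3),np.uint8);o[:,:400]=cv2.resize(a,(400,400),interpolation=cv2.INTER_CUBIC);o[:,405:]=cv2.resize(b,(400,400),interpolation=cv2.INTER_CUBIC)
cv2.imwrite("pics/j.png",o[:,:800,::-1])
for n,o in(("side",(170,220)),("top",(110,130))):
  print(n,[((proj(n,q)-o)*4).round().tolist() for q in (p+[.003,0,-.1675],p+[.003,0,-.2295],(.576,.213,.132),(.576,.213,.06))])
E
```

```text
[ 0.272 -0.097 -0.919  2.037  0.61   0.758  0.368] [0.567 0.204 0.257] [ 0.522 -0.314 -0.664] 0.028376250573779283
side [[212.0, 222.0], [216.0, 286.0], [195.0, 183.0], [200.0, 261.0]]
top [[226.0, 242.0], [242.0, 257.0], [202.0, 222.0], [222.0, 241.0]]
```

View pics/j.png

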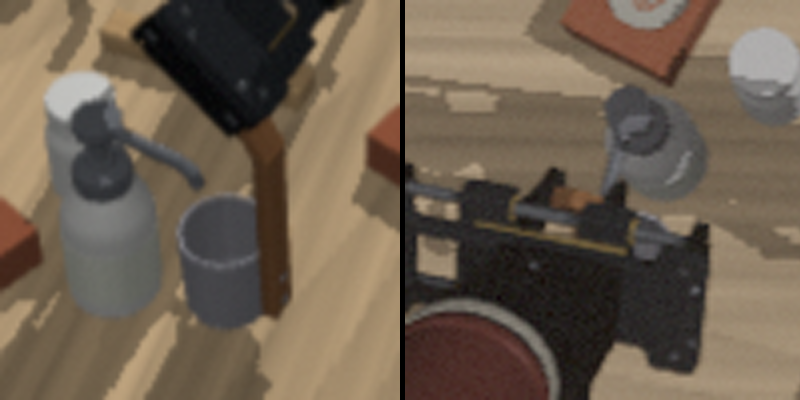

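>>> play_rows(
  linear=[
    [0.24,0.12,0],
    [0.24,0.13,0],
    [0,0,-0.15],
    [0,0,-0.15],
    [0,0,-0.15],
    [0,0,-0.05],
    [0,0,0],
  ],
  delta_rot=[
    [0,0,0],
    [0,0,0],
    [0,0,0],
    [0,0,0],
    [0,0,0],
    [0,0,0],
    [0,0,0],
  ],
  grip=[20,20,20,20,20,20,20],
)

```text
t: 12.17
tool_pos: [0.5809, 0.2112, 0.242]
ee_rot: [[-0.759, 0.169, 0.629], [0.139, 0.985, -0.098], [-0.636, 0.013, -0.771]]
wrist_force: [0.8, 0.3, -0.9]
finger_gap: 0.0291
grasp_force: 29.7
```

>>> play_rows(
  linear=[
    [0,0,-0.08],
    [0,0,-0.08],
    [0,0,-0.08],
    [0,0,0],
  ],
  delta_rot=[
    [0,0,0],
    [0,0,0],
    [0,0,0],
    [0,0,0],
  ],
  grip=[20,20,20,20],
)

```text
t: 12.5
tool_pos: [0.5813, 0.2116, 0.2351]
ee_rot: [[-0.759, 0.169, 0.629], [0.139, 0.985, -0.097], [-0.637, 0.013, -0.771]]
wrist_force: [-0.4, -0.2, -2.2]
finger_gap: 0.0286
grasp_force: 29.7
```

```bash
python3 - <<'E'
from h import *
s=bot.sense();print(s["tool_pos"],s["wrist_force"],s["wrist_torque"])
E
```

```text
[0.581 0.212 0.235] [-0.356 -0.188 -2.248] [ 0.149  1.01  -0.036]
```

>>> play_rows(
  linear=[
    [0,0,-0.05],
    [0,0,-0.05],
    [0,0,0],
  ],
  delta_rot=[
    [0,0,0],
    [0,0,0],
    [0,0,0],
  ],
  grip=[20,20,20],
)

```text
t: 12.75
tool_pos: [0.5815, 0.2116, 0.2324]
ee_rot: [[-0.758, 0.169, 0.629], [0.139, 0.985, -0.097], [-0.637, 0.014, -0.771]]
wrist_force: [0.0, 0.5, -1.8]
finger_gap: 0.0285
grasp_force: 29.7
```

>>> play_rows(
  linear=[
    [0,0,-0.05],
    [0,0,0],
  ],
  delta_rot=[
    [0,0,0],
    [0,0,0],
  ],
  grip=[20,20],
)

```text
t: 12.92
tool_pos: [0.5815, 0.2116, 0.2309]
ee_rot: [[-0.758, 0.169, 0.629], [0.139, 0.985, -0.097], [-0.637, 0.014, -0.771]]
wrist_force: [-0.1, 0.0, -0.7]
finger_gap: 0.029
grasp_force: 29.7
```

>>> play_rows(
  linear=[
    [0,0,-0.05],
    [0,0,0],
  ],
  delta_rot=[
    [0,0,0],
    [0,0,0],
  ],
  grip=[20,20],
)

```text
t: 13.08
tool_pos: [0.5823, 0.212, 0.2309]
ee_rot: [[-0.757, 0.169, 0.631], [0.139, 0.986, -0.097], [-0.639, 0.014, -0.769]]
wrist_force: [-1.3, -1.1, 5.3]
finger_gap: 0.0289
grasp_force: 29.8
```

>>> play_rows(
  linear=[
    [0,0,0.03],
    [0,0,0],
    [0,0,0],
    [0,0,0],
    [0,0,0],
    [0,0,0],
  ],
  delta_rot=[
    [0,0,0],
    [0,0,0],
    [0,0,0],
    [0,0,0],
    [0,0,0],
    [0,0,0],
  ],
  grip=[20,31,34,40,46,50],
)

```text
t: 13.58
tool_pos: [0.5815, 0.2117, 0.2305]
ee_rot: [[-0.758, 0.169, 0.63], [0.139, 0.986, -0.097], [-0.637, 0.014, -0.771]]
wrist_force: [-0.4, -0.3, -0.5]
finger_gap: 0.0452
grasp_force: 0.0
```

```bash
python3 - <<'E'
from h import *
s=bot.sense();print(s["tool_pos"],s["wrist_force"],s["finger_gap"],s["joints"])
a=optics.camera("side")[200:300,170:270];b=optics.camera("wrist")
o=np.zeros((400,800,3),np.uint8);o[:,:400]=cv2.resize(a,(400,400),interpolation=cv2.INTER_CUBIC);o[:300,400:]=cv2.resize(b,(400,300),interpolation=cv2.INTER_AREA)
cv2.imwrite("pics/k.png",o[:,:,::-1])
for q in((.576,.2125,.132),(.576,.2125,.062)): print((proj("side",q)-[170,200])*4, proj("wrist",q)*400/512)
E
```

```text
[0.582 0.212 0.231] [-0.391 -0.274 -0.468] 0.04516450927539314 [ 0.265 -0.004 -0.953  2.038  0.757  0.758  0.235]
[194.954 262.645] [195.526  96.972]
[200.211 338.245] [194.838  56.558]
```

View pics/k.png

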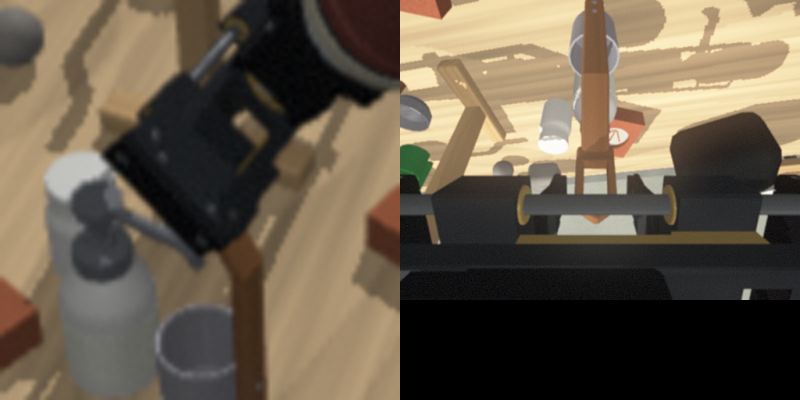

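>>> play_rows(
  linear=[
    [-0.21,0.03,0.26],
    [-0.21,0.03,0.26],
    [-0.42,0.065,0.51],
    [-0.42,0.065,0.51],
    [-0.42,0.065,0.51],
    [0,0,0.7],
    [0,0,0.8],
    [0,0,0.8],
    [0,0,0.8],
    [0,0,0],
  ],
  delta_rot=[
    [0,0,0],
    [0,0,0],
    [0,0,0],
    [0,0,0],
    [0,0,0],
    [0,0,0],
    [0,0,0],
    [0,0,0],
    [0,0,0],
    [0,0,0],
  ],
  grip=[50,50,50,50,50,50,50,50,50,50],
)

```text
t: 14.52
tool_pos: [0.5322, 0.2206, 0.3908]
ee_rot: [[-0.754, 0.168, 0.635], [0.14, 0.986, -0.095], [-0.642, 0.017, -0.767]]
wrist_force: [1.0, 0.1, -0.0]
finger_gap: 0.0497
grasp_force: 0.0
```

```bash
python3 - <<'E'
from h import *
for n in("side","top"):
  optics.camera(n)
  for l in("dipper","dipper_mouth","bottle","pump_top"): print(n,l,[(np.round(x["extent"]).tolist(),round(x["p"],2)) for x in search_frame(n,l)[:3]])
print("pred rim side",proj("side",(.576,.2125,.062)),"top",proj("top",(.576,.2125,.062)),proj("top",(.576,.2125,.132)), "pump",proj("top",(.646,.197,.157)),proj("side",(.646,.197,.157)))
# pump-head centre: dark blob near predicted, top view
b=optics.camera("top");x,y=proj("top",(.646,.197,.157)).round().astype(int)
print(cv2.cvtColor(b,cv2.COLOR_RGB2GRAY)[y-10:y+11,x-10:x+11])
E
```

```text
side dipper [([209.0, 229.0, 237.0, 310.0], 0.98), ([199.0, 144.0, 214.0, 191.0], 0.5)]
side dipper_mouth [([208.0, 227.0, 237.0, 311.0], 0.72), ([202.0, 142.0, 213.0, 195.0], 0.67)]
side bottle [([184.0, 247.0, 222.0, 298.0], 0.84), ([188.0, 247.0, 219.0, 264.0], 0.62)]
side pump_top [([188.0, 246.0, 220.0, 267.0], 0.79)]
top dipper [([144.0, 175.0, 178.0, 212.0], 0.85), ([320.0, 101.0, 346.0, 139.0], 0.81)]
top dipper_mouth [([143.0, 176.0, 179.0, 205.0], 0.91), ([321.0, 103.0, 343.0, 137.0], 0.58)]
top bottle [([159.0, 152.0, 185.0, 177.0], 0.96)]
top pump_top []
pred rim side [220.053 284.561] top [165.518 190.138] [160.728 185.538] pump [166.588 157.166] [193.838 247.448]
[[116 112 111 110 108 110 108 110 113 104  90  71  58  56  71  82  95  96
   76  50  48]
 [134 117 118 112 109 108 108 107 109 111 111 102  86  70  59  66  84  80
   64  51  52]
 [149 146 149 130 109 104 106 105 106 104 107 108 106 102  82  64  59  57
   49  46  60]
 [144 145 143 144 128 114 111 105 101  97  98 100 102 102 104  93  74  60
   51  51  76]
 [141 142 141 141 143 136 135 112  83  77  86  93  96 102 
[... 755 characters left out ...]
2  88  71  71  74  91  92 100  98  96  95  84  63  61  65  66
   70  81  89]
 [104 102 100  92  80  73  86  94  96  97  95  95  87  73  59  60  67  59
   57  69  86]
 [103 100  98 103  95  70  84  98  98  94  88  78  75  65  61  60  67  62
   60  76  84]
 [100  99  98 109  99  79  77  93  89  65  55  55  57  55  63  64  65  56
   56  74  85]
 [101  99  96 109 100  72  70  96  98  69  60  64  68  65  67  64  63  55
   63  84  86]
 [ 95  97  92 104 101  84  71  58  54  62  67  70  71  70  69  65  59  53
   81  94  92]
 [ 93  95  95 104  96  75  73  60  60  65  68  68  66  68  66  55  52  74
   88  91  88]
 [102 103 101 107  95  92  88  70  61  60  66  63  61  61  56  59  69  86
   92  91  92]]
```

```bash
python3 - <<'E'
from h import *
s=bot.sense();V=K("wrist")[3];c=-V[:3,:3].T@V[:3,3]
print("cam in tool frame",np.array(s["ee_rot"]).T@(c-s["tool_pos"]),s["joints"])
E
```

```text
cam in tool frame [ 0.07  -0.001 -0.151] [ 0.196 -0.266 -0.807  1.876  0.343  0.972  0.629]
```

>>> play_rows(
  linear=[
    [0.3,0,0],
    [0.5,-0.05,0],
    [0.6,-0.1,0],
    [0.6,-0.15,0],
    [0.6,-0.15,0],
    [0.6,-0.15,0],
    [0.5,-0.15,0],
    [0,0,0],
  ],
  delta_rot=[
    [0.14,0.82,0],
    [0.14,0.82,0],
    [0.14,0.82,0],
    [0.14,0.82,0],
    [0.14,0.82,0],
    [0.14,0.82,0],
    [0.14,0.82,0],
    [0,0,0],
  ],
  grip=[20,10,0,0,0,0,0,0],
)

```text
t: 15.73
tool_pos: [0.6486, 0.1912, 0.3759]
ee_rot: [[-0.982, 0.187, -0.024], [0.187, 0.982, 0.012], [0.025, 0.007, -1.0]]
wrist_force: [1.7, -2.6, -3.3]
finger_gap: 0.0053
grasp_force: 0.0
```

>>> play_rows(
  linear=[
    [-0.02,0.1,-0.4],
    [0,0.08,-0.8],
    [0,0,-0.8],
    [0,0,-0.8],
    [0,0,-0.8],
    [0,0,-0.8],
    [0,0,-0.7],
    [0,0,-0.5],
    [0,0,0],
  ],
  delta_rot=[
    [0.07,0.42,0],
    [0.07,0.42,0],
    [0,0,0],
    [0,0,0],
    [0,0,0],
    [0,0,0],
    [0,0,0],
    [0,0,0],
    [0,0,0],
  ],
  grip=[0,0,0,0,0,0,0,0,0],
)

```text
t: 16.48
tool_pos: [0.6403, 0.2011, 0.2129]
ee_rot: [[-0.977, 0.179, -0.112], [0.177, 0.984, 0.026], [0.115, 0.006, -0.993]]
wrist_force: [-0.2, 0.1, -0.6]
finger_gap: 0.0004
grasp_force: 0.0
```

```bash
python3 - <<'E'
from h import *
s=bot.sense();print(s["joints"],s["tool_pos"],s["wrist_force"],s["finger_gap"])
tip=s["tool_pos"]+.011*np.array(s["ee_rot"])[:,2];print("tip",tip)
optics.camera("side")
for l in("dipper","bottle","pump_top"): print(l,[(np.round(x["extent"]).tolist(),round(x["p"],2)) for x in search_frame("side",l)[:2]])
E
```

```text
[ 0.139  0.563 -0.728  1.303  0.285  1.491  0.832] [0.64  0.201 0.213] [-0.226  0.095 -0.606] 0.00037560817735447126
tip [0.639 0.201 0.202]
dipper [([209.0, 228.0, 238.0, 310.0], 0.76)]
bottle []
pump_top [([187.0, 243.0, 219.0, 267.0], 0.53)]
```

>>> play_rows(
  linear=[
    [0.12,-0.07,-0.4],
    [0.12,-0.07,-0.4],
    [0,0,-0.35],
    [0,0,0],
  ],
  delta_rot=[
    [0,0,0],
    [0,0,0],
    [0,0,0],
    [0,0,0],
  ],
  grip=[0,0,0,0],
)

```text
t: 17.02
tool_pos: [0.6479, 0.1969, 0.179]
ee_rot: [[-0.978, 0.179, -0.111], [0.177, 0.984, 0.027], [0.114, 0.006, -0.993]]
wrist_force: [-0.9, 0.0, -0.5]
finger_gap: 0.0005
grasp_force: 0.0
```

>>> play_rows(
  linear=[
    [0,0,-0.12],
    [0,0,-0.12],
    [0,0,-0.12],
    [0,0,-0.12],
    [0,0,-0.12],
    [0,0,-0.12],
    [0,0,0],
  ],
  delta_rot=[
    [0,0,0],
    [0,0,0],
    [0,0,0],
    [0,0,0],
    [0,0,0],
    [0,0,0],
    [0,0,0],
  ],
  grip=[0,0,0,0,0,0,0],
)

```text
t: 17.6
tool_pos: [0.6489, 0.1983, 0.1613]
ee_rot: [[-0.978, 0.179, -0.106], [0.177, 0.984, 0.028], [0.109, 0.009, -0.994]]
wrist_force: [-0.8, 0.5, 6.5]
finger_gap: 0.0002
grasp_force: 3.4
```

>>> play_rows(
  linear=[
    [0,0,-0.12],
    [0,0,-0.12],
    [0,0,-0.08],
    [0,0,0],
  ],
  delta_rot=[
    [0,0,0],
    [0,0,0],
    [0,0,0],
    [0,0,0],
  ],
  grip=[0,0,0,0],
)

```text
t: 17.93
tool_pos: [0.6492, 0.1984, 0.1526]
ee_rot: [[-0.978, 0.179, -0.105], [0.177, 0.984, 0.029], [0.109, 0.009, -0.994]]
wrist_force: [-1.9, -1.6, 9.6]
finger_gap: 0.0007
grasp_force: 5.1
```

>>> play_rows(
  linear=[
    [0,0,-0.06],
    [0,0,-0.06],
    [0,0,0],
  ],
  delta_rot=[
    [0,0,0],
    [0,0,0],
    [0,0,0],
  ],
  grip=[0,0,0],
)

```text
t: 18.18
tool_pos: [0.6501, 0.1988, 0.1511]
ee_rot: [[-0.979, 0.179, -0.102], [0.177, 0.984, 0.029], [0.106, 0.011, -0.994]]
wrist_force: [-1.4, -1.0, 16.8]
finger_gap: 0.0002
grasp_force: 8.3
```

>>> play_rows(
  linear=[
    [0,0,-0.05],
    [0,0,0],
    [0,0,0],
  ],
  delta_rot=[
    [0,0,0],
    [0,0,0],
    [0,0,0],
  ],
  grip=[0,0,0],
)

```text
t: 18.43
tool_pos: [0.6507, 0.199, 0.1509]
ee_rot: [[-0.979, 0.179, -0.101], [0.177, 0.984, 0.03], [0.104, 0.011, -0.994]]
wrist_force: [-2.6, -1.8, 25.5]
finger_gap: 0.0002
grasp_force: 12.1
```

>>> play_rows(
  linear=[
    [0,0,0.15],
    [0,0,0.2],
    [0,0,0.2],
    [0,0,0.2],
    [0,0,0.3],
    [0,0,0.6],
    [0,0,0.8],
    [0,0,0.8],
    [0,0,0.8],
    [0,0,0.8],
    [0,0,0.8],
    [0,0,0],
  ],
  delta_rot=[
    [0,0,0],
    [0,0,0],
    [0,0,0],
    [0,0,0],
    [0,0,0],
    [0,0,0],
    [0,0,0],
    [0,0,0],
    [0,0,0],
    [0,0,0],
    [0,0,0],
    [0,0,0],
  ],
  grip=[0,0,0,0,0,0,0,0,0,0,0,0],
)

```text
t: 19.43
tool_pos: [0.6496, 0.199, 0.3212]
ee_rot: [[-0.979, 0.179, -0.101], [0.177, 0.984, 0.03], [0.105, 0.012, -0.994]]
wrist_force: [0.2, 0.6, 0.5]
finger_gap: 0.0003
grasp_force: 0.0
```

```bash
python3 - <<'E'
from h import *
for n in("side","top"):
  optics.camera(n)
  for l in("dipper","bottle","pump_top","jar","small_dipper","ladle"): print(n,l,[(np.round(x["extent"]).tolist(),round(x["p"],2)) for x in search_frame(n,l)[:2]])
E
```

```text
side dipper [([203.0, 162.0, 214.0, 191.0], 0.74), ([206.0, 228.0, 237.0, 309.0], 0.64)]
side bottle [([184.0, 244.0, 223.0, 300.0], 0.68), ([196.0, 52.0, 292.0, 245.0], 0.55)]
side pump_top [([188.0, 243.0, 218.0, 266.0], 0.58), ([134.0, 259.0, 183.0, 303.0], 0.41)]
side jar [([178.0, 237.0, 202.0, 270.0], 0.71), ([208.0, 228.0, 239.0, 311.0], 0.63)]
side small_dipper [([257.0, 128.0, 271.0, 200.0], 0.77)]
side ladle [([233.0, 148.0, 256.0, 223.0], 0.71), ([245.0, 178.0, 266.0, 190.0], 0.48)]
top dipper [([324.0, 99.0, 348.0, 138.0], 0.9), ([150.0, 188.0, 158.0, 206.0], 0.5)]
top bottle []
top pump_top []
top jar [([199.0, 142.0, 212.0, 160.0], 0.49)]
top small_dipper [([306.0, 173.0, 330.0, 195.0], 0.57)]
top ladle [([259.0, 162.0, 282.0, 193.0], 0.78)]
```

The dipper is standing upright, the pump reached its stop (25 N) and has risen again. Nothing else has moved and the robot is clear of everything, so I'm handing in.

```bash
python3 -c "
from cell import bot
print(bot.close_job())"
```

```text
the job is handed in; nothing more can be done
None
```

The job is handed in: the larger dipper is off its hook and standing under the spout, released; the pump was pressed to its stop (about 25 N) and let up again, and the camera checks showed the bottle, jar, small dipper and ladle still in place.

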